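# Uncover the filter selector and hold it at the third stop

### The job

Lift the dust cover off the filter selector and set it down on the open worktop, rim down, without dropping it. Then turn the selector knob clockwise from its parked position, three clicks to the third stop and not beyond, and finish while still gripping the knob there, so that it is held for the reading. Do not disturb the other things on the bench.

Things in the scene. Friction and masses are not known exactly. Their poses are not given: they have to be found in the camera images.
- filter_unit: Bench filter selector: grey box 160 x 130 x 55 mm (its x, y, z), fixed. Origin: centre of its underside; the knob's vertical axis passes through it. A fixed collar on top, 57 mm across, 4 mm high, locates the dust cover. White marks round the knob, 37 to 51 mm from its axis, show the stops: a longer one where it is parked, then five going clockwise. A light port sticks out 12 mm at +y.
- dust_cover: Loose grey plastic cover, an inverted cup over the knob: 68 mm across at the open rim, 62 at the top, 42 mm high, wall 3 mm, with a black cylindrical handle on top, 18 mm across, 24 mm tall. 0.06 to 0.11 kg. Origin: centre of the rim; z up through the handle. Its rim stands on the unit's top (55 mm up) round the collar with 2 mm play; lift it straight up 45 mm to clear the knob.
- cover_grip (a point): Point on the axis of the cover's handle, 56 mm above the cover's rim (the handle runs from 42 to 66 mm above the rim).
- selector_knob (a joint): Knob angle, rad. 0 = parked, at an end stop, where it starts; grows clockwise seen from above. Sprung detents at 0, 0.42, 0.84, 1.26, 1.68 and 2.10: parked, then first to fifth stop. Crossing the hump between two stops takes about 0.15 N m, then it pulls into the next. Left alone it stays at a stop.
- knob_grip (a point): Point on the knob's axis, 81 mm above the worktop, inside its grip bar. The black knob has a round skirt 50 mm across, upper face 65 mm above the worktop, and on it an upright bar 42 mm long, 12 mm thick, from 65 to 91 mm above the worktop. Parked, the bar's pointer end lies at +1.05 rad (anticlockwise from above) from the unit's +x; it turns clockwise by the joint's value.
- knob_pointer (a point): Pointer end of the grip bar (the end with a white line on top), on the bar's upper edge, 21 mm from the knob's axis and 91 mm above the worktop. The direction from knob_grip to it is the bar's direction.
- bottle_a: Bystander: bottle with a blue cap, 56 mm across, 105 mm tall. Origin: centre of its underside.
- bottle_b: Bystander: small brown bottle with a black cap, 45 mm across, 85 mm tall. Origin: centre of its underside.
- beaker: Bystander: clear beaker, 55 mm across, 66 mm tall. Origin: centre of its underside.
- timer: Bystander: white bench timer lying flat, 68 x 68 x 20 mm. Origin: centre of its underside.
- tape_green: Bystander: roll of tape lying flat, 72 mm across, 19 mm high. Origin: centre of its underside.
- cold_block: Bystander: dark blue block, 62 x 96 x 34 mm (its x, y, z). Origin: centre of its underside.
- marker_black: Bystander: marker pen lying flat, 137 mm long along its y, 11 mm thick. Origin: centre of its underside.

How it is judged (in metres and radians):
On the way, in this order (a step that is already met when the one before it is completed fails the run):
1. the cover is lifted clear of the knob (z of dust_cover in the frame of filter_unit above 0.092 m), for 0.1 s.
2. the cover stands on the worktop, rim down, let go (height (world z) of dust_cover between -0.006 and 0.006 m and angle between dust_cover's own z axis and vertical below 0.1 rad and contact force between the fingers and dust_cover below 0.1 N and linear speed of dust_cover below 0.03 m/s), for 0.2 s.
3. the knob is at the third stop, gripped (value of joint selector_knob between 1.16 and 1.36 rad and contact force between the fingers and selector_knob above 2 N), for 0.2 s.
At the end, for the whole second after the job is handed in: The knob rests within 0.1 rad of the third stop (1.26 rad) with the fingers still gripping it (at least 2 N); the cover stands still on the worktop, rim down (rim within 6 mm of the surface, tilted under 0.1 rad), not touched by the fingers (all of step 2 and all of step 3 and velocity of joint selector_knob between -0.1 and 0.1 rad/s); the arm keeps its last pose, push and grip.
It fails at once if the knob is turned past the third stop, over the hump towards the fourth (value of joint selector_knob above 1.47 rad).
It fails at once if the cover is dropped: it falls faster than 0.8 m/s near the worktop (height (world z) of dust_cover below 0.05 m and linear speed of dust_cover above 0.8 m/s).
It fails at once if a bystander is moved by more than 30 mm (distance of any of bottle_a, bottle_b, beaker, timer, tape_green, cold_block, marker_black from where it was at the start of the episode above 0.03 m).
It also fails if it takes over 58 s, if anything falls off the work surface, if the arm or the gripper's body presses on something with over 40 N, if the wrist force passes 120 N, or if a joint passes its speed limit or range.

### The arm

A 7-joint arm with a two-finger parallel gripper is mounted at the origin on a cart in front of the work surface, level with it; the furniture and walls round the work are solid. World frame = base frame: x ahead of the robot, y to its left, z up, the work surface at z = 0. Lengths are in mm, angles in rad, forces in N, time in s.
With the tool pointing down it reaches from about 350 to 775 mm from the base axis. Payload 3.1 kg.
Tool frame: the origin (TCP) lies at the very end of the fingers, on their centre line; the grasp point (between the pads) lies 19 mm behind it; z points along the fingers, x is the direction in which the jaws open and shut, and the axes are right-handed (so a half turn about z gives the same grasp; the last joint's range is limited). The gripper opens to 85 mm and grips with 20 to 120 N. Pads are 22 mm wide; open, the fingers measure 114 mm over their backs; the gripper's body (76 mm by 85 mm) begins 54 mm behind the grasp point. The pads swing forward as they close: fully open they stand 13 mm farther back than shut.
Start: joints at [1.193, 0.311, 0.014, 1.512, -0.004, 1.319, -0.027], TCP at [181.272, -519.286, 231.304] pointing down, gripper open.
Joint ranges: [-2.7, 2.7], [-0.3, 1.91], [-1.27, 1.3], [0.12, 2.57], [-1.44, 4.58], [0.2, 2.03], [-3.05, 3.05]. Speed limits (rad/s): [2.79, 2.79, 3.14, 3.14, 3.14, 3.14, 3.14].

### API

Orientations are given as a 3x3 rotation matrix whose columns are the frame's x, y, z axes.
In Python, from plant import env gives the robot as it stands.
- The arm moves only by the tool send_rows, never from a script. Its argument "moves" is one flat list of numbers, 7 for each row, row after row: the opening, from 0 (shut) to 1 (fully open), then the shift along the tool's x, y, z in mm, then the turn, a rotation vector about the tool's x, y, z in rad. A call has 1 to 20 rows; each row is the pose to reach, as a shift and turn from the pose commanded when the call began, along the tool's axes at that moment; what a row does not reach only later rows make up. A row lasts 1/10 s, in which the tool goes at most 50 mm and 8.59 degrees, less where a joint would pass 70% of its speed; a pose out of reach is approached as far as the arm can. A call with a gripper value outside its range is refused whole. The fingers move at their own pace and stop on an object; the grip force is fixed at half the most. Time passes only in rows, so rows that repeat a pose let the fingers close. It gives the time, the measured TCP pose, the force and the opening at its end, in the units of the state.
- env.sense(): the state, without advancing time (a new reading comes with each control period).
- env.capture(name): name is "side" or "top" or "wrist"; returns the picture (420x560x3 uint8, blue, green, red); there is no depth.
- env.camera_model(name): a dict with "camera_matrix" (3x3 intrinsics, pixels), "R" (3x3) and "t" (3): a world point X has camera coordinates R X + t. Camera axes: x right, y down, z forward; pixel columns grow to the right and rows downward; lengths in mm; the calibration is good to about 2 mm. A picture is of the moment at which its call begins: read the wrist's pose just before it. camera_model takes no time and is no camera call; for the wrist camera it gives the pose at the moment of the call.
- env.job_done(): hands the job in, once; it reports no verdict.
The state is a dict: "t": time; "joints": joint angles; "qd": joint speeds; "effort": joint torques, N m; "ee_pos": TCP position; "orientation": TCP orientation; "force": force on the tool from outside, world axes, zero at the start; "ft_torque": the same for the moment, N m; "width": finger opening in mm.
Only numpy, scipy, OpenCV 4.12 (cv2) and the standard library are available. Lean on these libraries where they do the work, as an engineer would, in place of code of your own. Each camera call takes 0.05 s, during which the arm holds its last target.

## Working session

There is one attempt and no reset: what is moved stays moved. The work goes in short steps, Python scripts to look and compute and a tool call to move; the robot and the scene stay as the last step left them, time stands still between calls to the robot, and variables do not carry over. Pictures are saved under pics/ and viewed, and the job is handed in when it is done.

Besides the shell and the picture viewer there is one more tool, called as a command line: name --argument value ..., lists and objects as JSON in quotes. send_rows: Moves the arm, as the interface text tells. Its arguments: {"type":"object","properties":{"moves":{"type":"array","items":{"type":"number"}}},"required":["moves"]}

```bash
ls; mkdir -p pics; python3 - <<'E'
from plant import env
import cv2,numpy as np
s=env.sense()
print(s)
for n in ("side","top","wrist"):
    m=env.camera_model(n);print(n,m)
    cv2.imwrite(f"pics/{n}0.png",env.capture(n))
E
```

```text
pics
{'t': 0.0, 'joints': array([ 1.19325558,  0.31172513,  0.0139672 ,  1.51308674, -0.00440246,
        1.31917338, -0.02719299]), 'qd': array([ 0.00146357, -0.00081305, -0.00071402,  0.00015003,  0.00047229,
       -0.00102521,  0.00023894]), 'effort': array([-2.39863220e-04, -3.79916346e+01,  1.45899402e-01, -2.30596429e+01,
        1.23050512e-02,  1.35799090e-02, -3.58788284e-06]), 'ee_pos': array([ 181.04165687, -518.5713722 ,  230.20931501]), 'orientation': array([[ 3.29662751e-01, -9.44098369e-01, -8.59860390e-04],
       [-9.44095811e-01, -3.29663861e-01,  2.19974909e-03],
       [-2.36024443e-03,  8.66152555e-05, -9.99997211e-01]]), 'force': array([-0.90838998,  0.03892906, -0.55877077]), 'ft_torque': array([-0.00879273,  0.00534038, -0.01085572]), 'width': 85.6261445124775}
side {'camera_matrix': array([[476.73510025,   0.        , 287.37370761],
       [  0.        , 476.73510025, 213.16999385],
       [  0.        ,   0.        ,   1.        ]]), 'R': array([[-0.87020141, -0.49260411, -0.0095234 ],
       [-0.2627149 ,  0.48027317, -0.83685039],
       [ 0.41680977, -0.
[... 160 characters left out ...]
     [  0.        , 458.36730955, 207.02328504],
       [  0.        ,   0.        ,   1.        ]]), 'R': array([[-0.02157214, -0.99975336, -0.00527824],
       [-0.99596293,  0.02194989, -0.08704053],
       [ 0.08713492,  0.00337928, -0.99619079]]), 't': array([  38.3919692 ,  587.75574506, 1177.31243064])}
wrist {'camera_matrix': array([[319.42409721,   0.        , 285.25477497],
       [  0.        , 319.42409721, 210.60782386],
       [  0.        ,   0.        ,   1.        ]]), 'R': array([[ 0.32973575, -0.94406671, -0.00351982],
       [-0.91056426, -0.31901439,  0.26287362],
       [-0.24929311, -0.0834738 , -0.96482385]]), 't': array([-548.07905089,  -34.08232025,  379.48408728])}
```

View pics/side0.png

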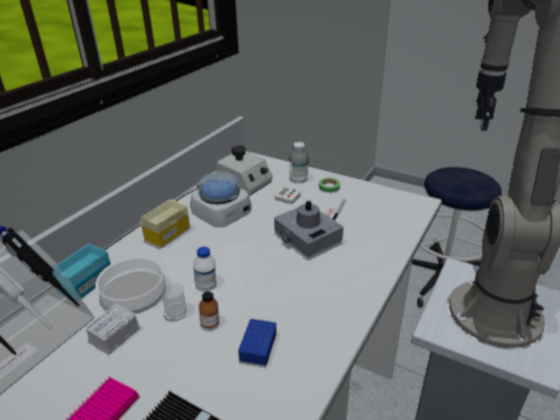

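View pics/top0.png

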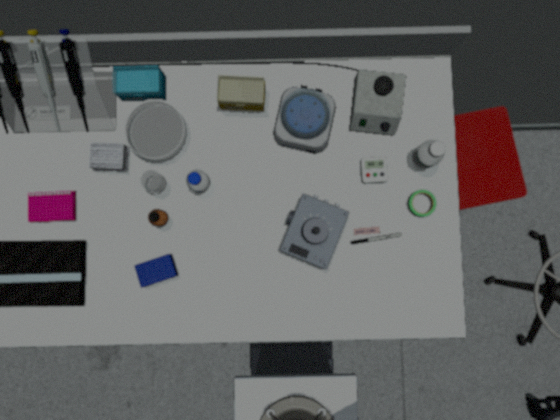

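View pics/wrist0.png

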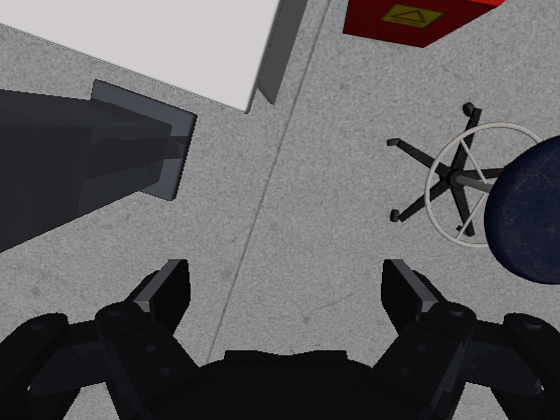

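The side view shows the unit at about (308,230) with the cover's handle at (308,206). In the top view the unit is at (314,231), with the marker right of it at (375,238). The wrist camera sees only floor. I'll enlarge the crops to measure.

```bash
python3 - <<'E'
import cv2
a=cv2.imread("pics/top0.png")[180:280,260:410];b=cv2.imread("pics/side0.png")[185:260,260:360]
cv2.imwrite("pics/c1.png",cv2.resize(a,None,fx=5,fy=5,interpolation=cv2.INTER_CUBIC))
cv2.imwrite("pics/c2.png",cv2.resize(b,None,fx=7,fy=7,interpolation=cv2.INTER_CUBIC))
E
```

```text
(no output)
```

View pics/c1.png

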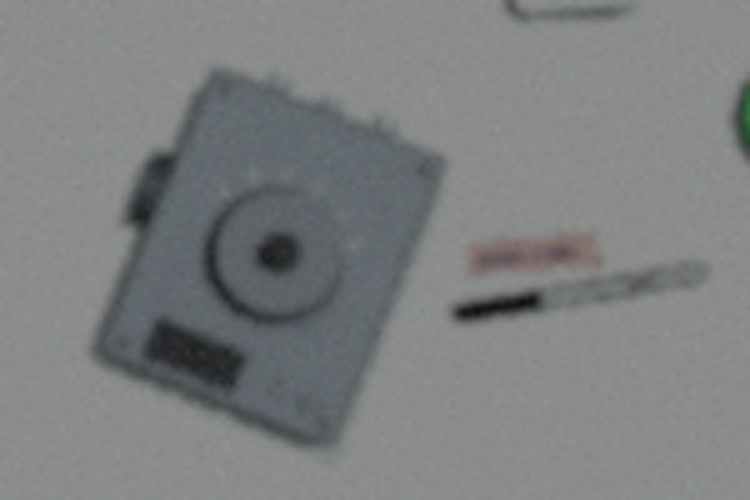

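View pics/c2.png

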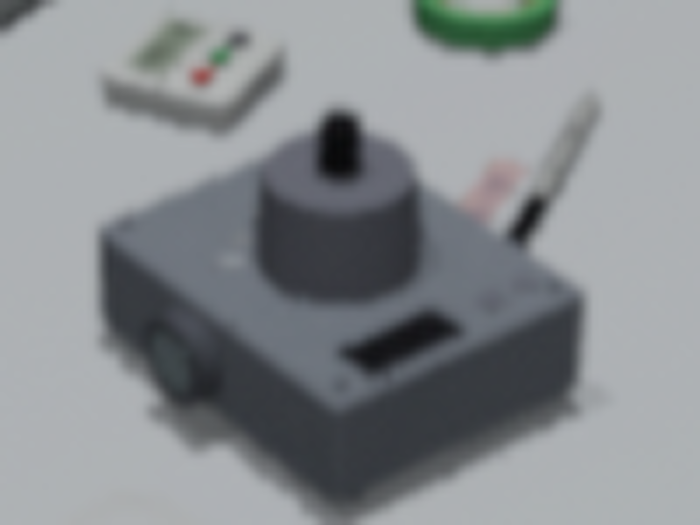

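```bash
cat > h.py <<'E'
import numpy as np,cv2
from plant import env
def P(n,m=None):
    m=m or env.camera_model(n)
    return m["camera_matrix"]@np.c_[m["R"],m["t"]]
def tri(P1,p1,P2,p2):
    X=cv2.triangulatePoints(P1,P2,np.array(p1,float),np.array(p2,float));return X[:3,0]/X[3,0]
def onz(Pm,p,z):
    H=np.c_[Pm[:,0],Pm[:,1],Pm[:,2]*z+Pm[:,3]];v=np.linalg.solve(H,[*p,1]);return v[:2]/v[2]
def proj(Pm,X):
    v=Pm@np.r_[X,1];return v[:2]/v[2]
E
python3 - <<'E'
from h import *
T=P("top");S=P("side")
c=lambda u,v:(260+(u-2)/5,180+(v-2)/5)
d=lambda u,v:(260+(u-3)/7,185+(v-3)/7)
X=tri(T,c(278,249),S,d(341,119));print("handle top",X,proj(T,X)-c(278,249),proj(S,X)-d(341,119))
# unit corners, top(z~55)
cs=[(215,70),(443,160),(333,445),(95,355)]
W=[onz(T,c(*p),55) for p in cs];print(W,np.mean(W,0))
print(np.linalg.norm(W[0]-W[3]),np.linalg.norm(W[0]-W[1]))
e=W[0]-W[3]+W[1]-W[2];print("yaw",np.arctan2(e[1],e[0]))
e=W[0]-W[1]+W[3]-W[2];print("yaw",np.arctan2(e[1],e[0])-np.pi/2)
for p in [(100,230),(340,408),(582,297)]: print(onz(S,d(*p),55))
for p,q in [((333,445),(582,297)),((95,355),(340,408)),((215,70),(100,230))]: print("corner",tri(T,c(*p),S,d(*q)))
for n,p in dict(capend=(455,314),penend=(706,270)).items(): print(n,onz(T,c(*p),6))
for n,p in dict(timer=(374,171),tape=(422,203),blue=(156,270),botB=(158,217),beaker=(153,182),botA=(197,181)).items(): print(n,onz(T,p,20))
for p in [(50,340),(463,337),(452,58)]: print("table",onz(T,p,0))
E
```

```text
handle top [524.71696052 -55.10655431 123.3384546 ] [-0.10850791 -0.2029433 ] [0.1854446  0.00337642]
[array([619.25182106, -30.38185016]), array([ 570.37342682, -145.70581463]), array([427.06436892, -85.15269548]), array([474.97516821,  34.2732834 ])] [522.91619625 -56.74176922]
158.10135626604148 125.25459753430356
yaw -0.41062726777095127
yaw -0.3910711738146406
[622.09927021 -28.91067135]
[479.44444835  31.97528457]
[429.02008553 -79.80866289]
corner [428.83052251 -84.5209308   52.2734552 ]
corner [476.36252705  34.93617832  58.02023111]
corner [620.73321095 -29.59757288  54.91334402]
capend [ 492.1181656  -156.25663559]
penend [ 512.48919468 -289.99658941]
timer [ 679.42091344 -222.78261728]
tape [ 591.41426824 -345.75175186]
blue [431.21585318 355.59756511]
botB [569.71339101 350.62652536]
beaker [663.08924791 364.08206785]
botA [663.15596557 247.21491767]
table [254.20524336 638.96306931]
table [ 239.68447339 -441.72935163]
table [ 992.17717941 -453.67478404]
```

```bash
cat >> h.py <<'E'
def plan(pos,yaw):
    """shift (tool mm) and turn rotvec from current measured pose to TCP pos, tool pointing down with tool x at yaw"""
    s=env.sense();R=np.array(s["orientation"])
    x=np.array([np.cos(yaw),np.sin(yaw),0]);z=np.array([0,0,-1.]);Rt=np.c_[x,np.cross(z,x),z]
    rv=cv2.Rodrigues(R.T@Rt)[0].ravel()
    return R.T@(np.array(pos)-s["ee_pos"]),rv
E
python3 - <<'E'
from h import *
s=env.sense();m=env.camera_model("wrist");C=-m["R"].T@m["t"];R=s["orientation"]
print("cam in tool",R.T@(C-s["ee_pos"]),"look",R.T@m["R"][2])
for p in [(380,-60,270),(440,-60,250),(523,-56,250)]: print(plan(p,-0.92))
E
```

```text
cam in tool [  -0.27112139  -66.97856388 -142.83474323] look [-0.00134937  0.26277375  0.96485654]
(array([-367.6309754 , -339.03097538,  -38.90304563]), array([-1.83671319e-04,  1.77247106e-03, -3.14896435e-01]))
(array([-347.81844168, -395.67974176,  -18.94356732]), array([-1.83671319e-04,  1.77247106e-03, -3.14896435e-01]))
(array([-324.23657933, -475.35968481,  -18.99301361]), array([-1.83671319e-04,  1.77247106e-03, -3.14896435e-01]))
```

send_rows --moves '[1,-40,-60,-20,0,0,-0.04,1,-80,-118,-20,0,0,-0.08,1,-120,-178,-20,0,0,-0.12,1,-160,-236,-20,0,0,-0.16,1,-200,-295,-20,0,0,-0.2,1,-240,-354,-20,0,0,-0.24,1,-280,-413,-20,0,0,-0.28,1,-310,-455,-20,0,0,-0.315,1,-324,-475,-20,0,0,-0.315,1,-324,-475,-20,0,0,-0.315,1,-324,-475,-20,0,0,-0.315,1,-324,-475,-20,0,0,-0.315,1,-324,-475,-20,0,0,-0.315,1,-324,-475,-20,0,0,-0.315,1,-324,-475,-20,0,0,-0.315,1,-324,-475,-20,0,0,-0.315]'

```text
t: 1.75
ee_pos: [522.3, -58.8, 251.2]
orientation: [[0.603, -0.798, -0.001], [-0.798, -0.603, -0.001], [0.0, 0.001, -1.0]]
force: [-0.1, -0.6, -0.4]
width: 85.1
```

```bash
python3 - <<'E'
from h import *
m=env.camera_model("wrist");im=env.capture("wrist")
np.savez("w1.npz",P=P("wrist",m));cv2.imwrite("pics/w1.png",im)
print(env.sense()["joints"],env.sense()["force"])
E
```

```text
[ 0.42396156  0.2823585  -0.44227118  1.52754405  0.12317565  1.35950555
 -0.95186738] [ 0.04270093 -0.47899331  0.21779359]
```

View pics/w1.png

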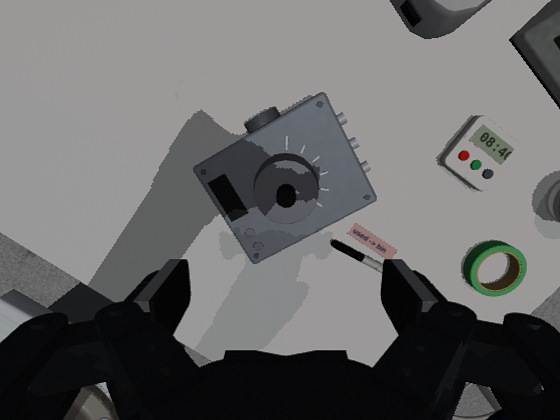

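The wrist view shows the cover at about (286,188) with its handle top near (286,195), and white stop marks around it. The marker cap is at (335,242). I'll refine the handle position from this view.

```bash
python3 - <<'E'
from h import *
im=cv2.imread("pics/w1.png")
cv2.imwrite("pics/c3.png",cv2.resize(im[85:275,185:385],None,fx=3,fy=3,interpolation=cv2.INTER_CUBIC))
g=im.max(2);roi=g[175:215,265:310]
n,l,st,c=cv2.connectedComponentsWithStats((roi<25).astype(np.uint8))
for i in range(1,n):
  if st[i,4]>50: print(st[i]+[265,175,0,0,0],c[i]+[265,175])
E
```

```text
[276 184  20  24 369] [285.61517615 195.33875339]
```

View pics/c3.png

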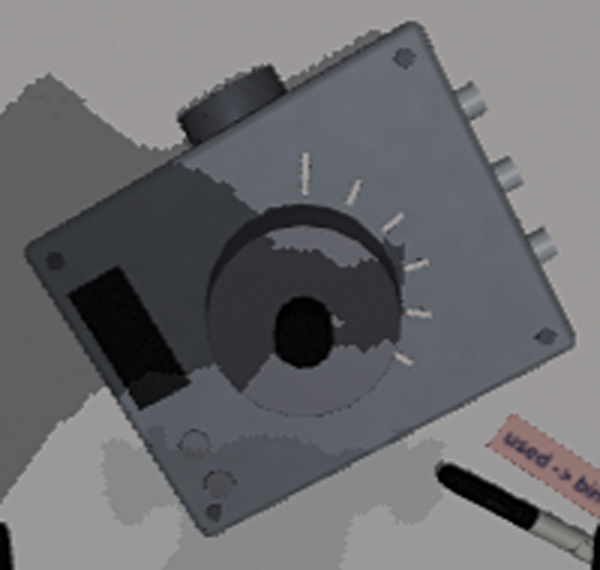

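```bash
python3 - <<'E'
from h import *
Wm=np.load("w1.npz")["P"];T=P("top");S=P("side")
c=lambda u,v:(260+(u-2)/5,180+(v-2)/5)
d=lambda u,v:(260+(u-3)/7,185+(v-3)/7)
w=lambda u,v:(185+(u-1)/3,85+(v-1)/3)
h=(285.7,197.8)
print("top+wrist",tri(T,c(278,249),Wm,h)," side+wrist",tri(S,d(341,119),Wm,h), "z121:",onz(Wm,h,121))
cs=[(413,22),(575,340),(210,535),(27,248)]
W=[onz(Wm,w(*p),55) for p in cs];print(np.round(W,1),np.mean(W,0))
e=W[0]-W[3]+W[1]-W[2];print("yaw",np.arctan2(e[1],e[0]))
e=W[0]-W[1]+W[3]-W[2];print("yaw",np.arctan2(e[1],e[0])-np.pi/2)
print(np.linalg.norm(W[0]-W[3]),np.linalg.norm(W[0]-W[1]))
# marks
mk=[((305,153),(305,194)),((360,181),(349,204)),((402,214),(384,231)),((428,262),(405,269)),((431,316),(407,312)),((410,363),(396,354))]
for ctr in (np.mean(W,0),onz(Wm,h,121)):
  for a,b in mk:
    A=onz(Wm,w(*a),55.5)-ctr;B=onz(Wm,w(*b),55.5)-ctr;M=(A+B)/2
    print(round(np.linalg.norm(A),1),round(np.linalg.norm(B),1),round(np.arctan2(M[1],M[0]),3))
# line intersection
A_=[];b_=[]
for a,b in mk:
    A=onz(Wm,w(*a),55.5);B=onz(Wm,w(*b),55.5);n=np.array([-(B-A)[1],(B-A)[0]]);n/=np.linalg.norm(n);A_.append(n);b_.append(n@A)
print(np.linalg.lstsq(np.array(A_),np.array(b_),rcond=None)[0])
E
```

```text
top+wrist [524.60123051 -56.19996943 116.15807111]  side+wrist [525.86361638 -56.11837794 122.44166208] z121: [525.70456134 -56.2443688 ]
[[ 622.   -29.2]
 [ 572.9 -144.2]
 [ 430.6  -83.4]
 [ 481.1   32.5]] [526.66171605 -56.08192991]
yaw -0.40789184481453344
yaw -0.40717631558557366
153.86735134166537 125.03221125284263
49.8 35.9 0.643
44.7 36.0 0.202
44.8 36.3 -0.225
45.5 37.0 -0.655
46.2 37.4 -1.081
45.8 39.6 -1.494
50.7 36.8 0.633
45.7 37.0 0.201
45.7 37.2 -0.216
46.1 37.7 -0.638
46.5 37.7 -1.059
45.7 39.5 -1.471
[526.69419069 -57.22873194]
```

```bash
python3 - <<'E'
from h import *
print(env.sense()["ee_pos"],plan((525.4,-56.2,101),-0.928))
E
```

```text
[522.38475058 -58.60044105 251.29060149] (array([ -0.17322904,  -3.97098549, 150.28745792]), array([ 0.00078436, -0.00052505,  0.00501021]))
```

send_rows --moves '[1,0,-4,30,0,0,0.005,1,0,-4,65,0,0,0.005,1,0,-4,100,0,0,0.005,1,0,-4,120,0,0,0.005,1,0,-4,135,0,0,0.005,1,0,-4,145,0,0,0.005,1,0,-4,150,0,0,0.005,1,0,-4,150,0,0,0.005,1,0,-4,150,0,0,0.005,1,0,-4,150,0,0,0.005]'

```text
t: 2.8
ee_pos: [526.9, -54.5, 102.3]
orientation: [[0.602, -0.799, 0.002], [-0.799, -0.602, -0.0], [0.001, -0.001, -1.0]]
force: [-0.3, -0.2, 0.3]
width: 85.5
```

```bash
python3 - <<'E'
from h import *
print(env.sense()["ee_pos"],plan((525.4,-56.2,101),-0.928))
a=env.capture("side")[120:260,220:400];b=env.capture("wrist")
cv2.imwrite("pics/s2.png",cv2.resize(a,None,fx=4,fy=4,interpolation=cv2.INTER_CUBIC));cv2.imwrite("pics/w2.png",b)
E
```

```text
[526.92965063 -54.46795067 102.2754029 ] (array([0.46087099, 2.26582327, 1.27283988]), array([-0.00143046, -0.00145295,  0.00296863]))
```

View pics/s2.png

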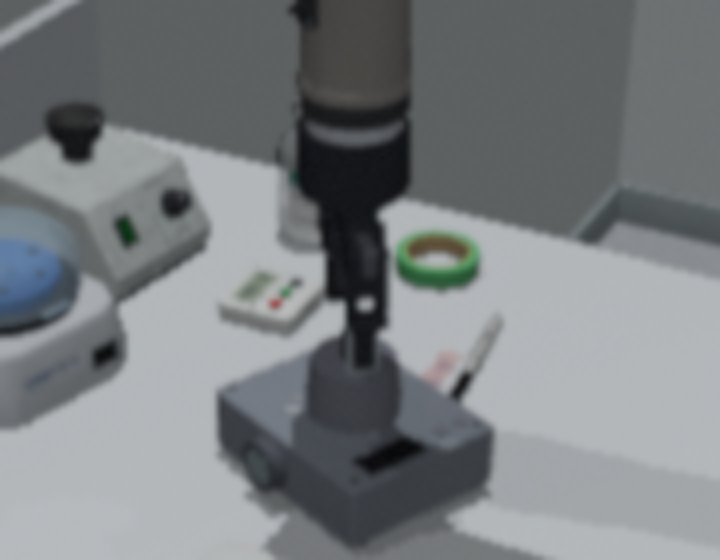

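View pics/w2.png

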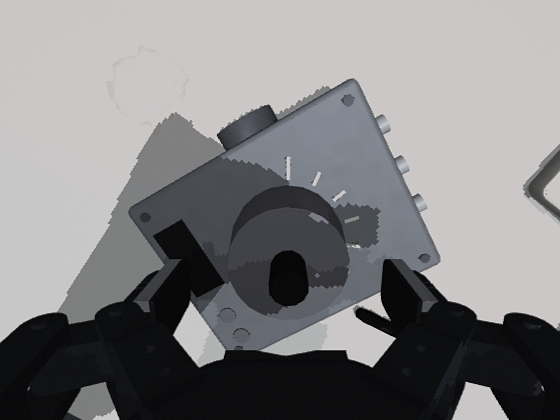

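The handle sits between the open fingers at (288,275). A faint ring (a stain or something clear) shows on the table at (150,85), so I'll keep away from it when placing. Closing now.

send_rows --moves '[1,0,2,1,0,0,0,0,0,2,1,0,0,0,0,0,2,1,0,0,0,0,0,2,1,0,0,0,0,0,2,1,0,0,0,0,0,2,1,0,0,0,0,0,2,1,0,0,0,0,0,2,1,0,0,0,0,0,2,1,0,0,0,0,0,2,1,0,0,0,0,0,2,1,0,0,0,0,0,2,1,0,0,0]'

```text
t: 4.1
ee_pos: [524.7, -55.7, 100.4]
orientation: [[0.602, -0.799, 0.0], [-0.799, -0.602, -0.0], [0.0, -0.0, -1.0]]
force: [0.7, 0.4, 1.3]
width: 15.6
```

```bash
python3 - <<'E'
from h import *
Wm=P("wrist");p=[(110,85),(188,85),(150,45),(150,120)]
print([onz(Wm,q,0) for q in p])
b=env.capture("wrist");cv2.imwrite("pics/w3.png",b)
E
```

```text
[array([524.06331705, 100.88916285]), array([557.5764478 ,  56.42005788]), array([563.6838985 ,  91.38695123]), array([520.46196355,  65.74829645])]
```

View pics/w3.png

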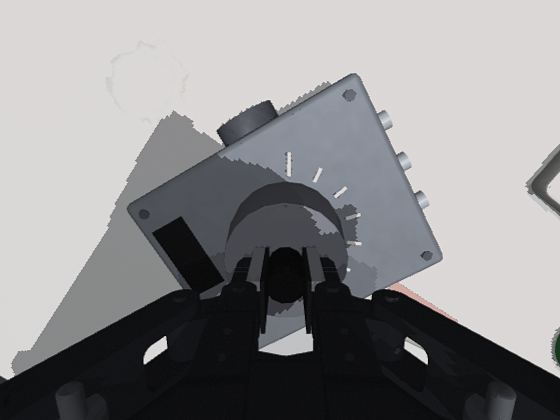

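The fingers have closed on the handle at (286,275), width 15.6. Next a straight lift, slow at first.

send_rows --moves '[0,0,0,-5,0,0,0,0,0,0,-12,0,0,0,0,0,0,-22,0,0,0,0,0,0,-34,0,0,0,0,0,0,-48,0,0,0,0,0,0,-62,0,0,0,0,0,0,-75,0,0,0,0,0,0,-85,0,0,0,0,0,0,-90,0,0,0,0,0,0,-90,0,0,0,0,0,0,-90,0,0,0,0,0,0,-90,0,0,0]'

```text
t: 5.35
ee_pos: [523.9, -55.6, 189.5]
orientation: [[0.602, -0.799, -0.002], [-0.799, -0.602, 0.0], [-0.001, 0.001, -1.0]]
force: [0.4, -0.4, -0.2]
width: 15.6
```

```bash
python3 - <<'E'
from h import *
a=env.capture("side")[120:260,220:400];b=env.capture("wrist")
cv2.imwrite("pics/s4.png",cv2.resize(a,None,fx=4,fy=4,interpolation=cv2.INTER_CUBIC));cv2.imwrite("pics/w4.png",b)
print(env.sense()["ee_pos"],env.sense()["force"],env.sense()["width"])
print(plan((455,150,195),-0.928))
E
```

```text
[524.0574598  -55.63199599 189.57574434] [-0.69469897 -0.2726078  -0.09366974] 15.795017542577405
(array([-205.7864412 ,  -68.60692998,   -5.28231524]), array([0.00107086, 0.00104464, 0.00303366]))
```

View pics/s4.png

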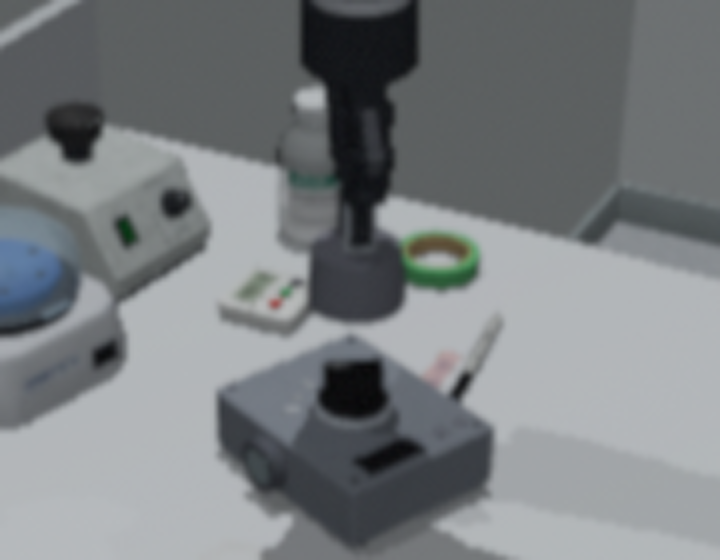

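View pics/w4.png

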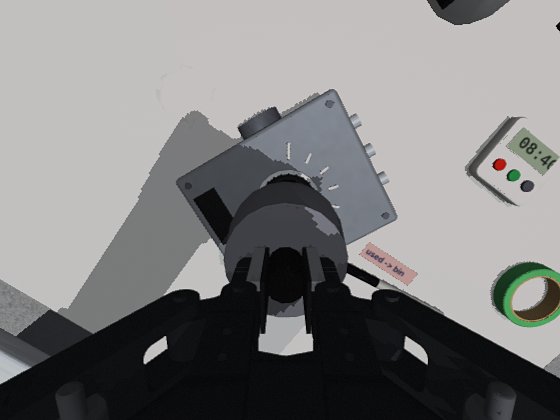

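The cover is clear of the knob: it hangs upright at (355,275) in the side crop, with the bare knob below. Carrying it left to (455,150).

send_rows --moves '[0,-8,-3,-2,0,0,0,0,-24,-8,-4,0,0,0,0,-46,-15,-5,0,0,0,0,-70,-23,-5,0,0,0,0,-96,-32,-5,0,0,0,0,-122,-41,-5,0,0,0,0,-148,-49,-5,0,0,0,0,-170,-57,-5,0,0,0,0,-188,-63,-5,0,0,0,0,-200,-67,-5,0,0,0,0,-206,-68,-5,0,0,0,0,-206,-68,-5,0,0,0,0,-206,-68,-5,0,0,0,0,-206,-68,-5,0,0,0,0,-206,-68,-5,0,0,0]'

```text
t: 6.95
ee_pos: [455.2, 148.8, 195.2]
orientation: [[0.6, -0.8, -0.0], [-0.8, -0.6, -0.0], [0.0, 0.0, -1.0]]
force: [-0.4, 0.6, -0.1]
width: 15.7
```

```bash
python3 - <<'E'
from h import *
a=env.capture("side");b=env.capture("wrist")
cv2.imwrite("pics/s5.png",a);cv2.imwrite("pics/w5.png",b)
print(env.sense()["ee_pos"],env.sense()["force"],env.sense()["width"])
E
```

```text
[455.09077714 149.17413195 195.21104818] [-0.50175171  1.1707391  -1.18222235] 15.64863328602495
```

View pics/s5.png

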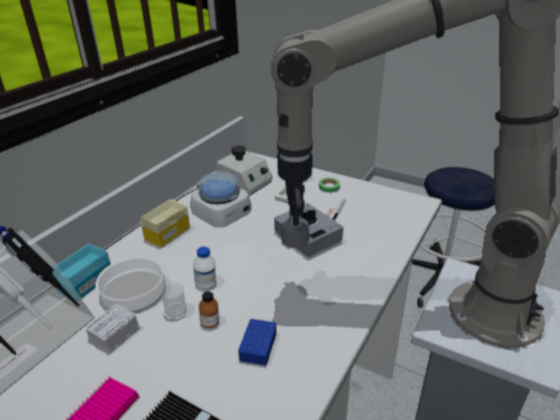

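View pics/w5.png

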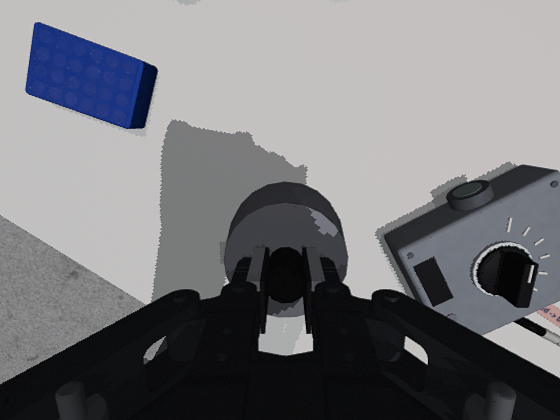

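The worktop below is free, and the knob is visible on the unit at (505,272) in the wrist view. Lowering slowly.

send_rows --moves '[0,0,0,10,0,0,0,0,0,0,25,0,0,0,0,0,0,43,0,0,0,0,0,0,62,0,0,0,0,0,0,81,0,0,0,0,0,0,98,0,0,0,0,0,0,112,0,0,0,0,0,0,123,0,0,0,0,0,0,132,0,0,0,0,0,0,138,0,0,0,0,0,0,142,0,0,0,0,0,0,145,0,0,0,0,0,0,145,0,0,0,0,0,0,145,0,0,0,0,0,0,145,0,0,0]'

```text
t: 8.55
ee_pos: [455.2, 149.9, 50.7]
orientation: [[0.602, -0.799, 0.001], [-0.799, -0.602, 0.0], [0.0, -0.001, -1.0]]
force: [0.1, -0.6, -0.9]
width: 15.5
```

send_rows --moves '[0,0,0,1,0,0,0,0,0,0,2,0,0,0,0,0,0,3,0,0,0,0,0,0,3,0,0,0,0,0,0,3,0,0,0]'

```text
t: 9.05
ee_pos: [454.8, 149.8, 47.3]
orientation: [[0.602, -0.799, -0.0], [-0.799, -0.602, -0.0], [-0.0, 0.0, -1.0]]
force: [0.4, 0.3, -0.6]
width: 15.9
```

send_rows --moves '[0,0,0,0.5,0,0,0,0,0,0,1,0,0,0,0,0,0,1.5,0,0,0,0,0,0,1.5,0,0,0,0,0,0,1.5,0,0,0]'

```text
t: 9.55
ee_pos: [454.8, 149.8, 45.8]
orientation: [[0.602, -0.799, -0.0], [-0.799, -0.602, -0.0], [-0.0, 0.0, -1.0]]
force: [-0.2, 0.4, -0.7]
width: 16.1
```

send_rows --moves '[0,0,0,0.5,0,0,0,0,0,0,1,0,0,0,0,0,0,1,0,0,0,0,0,0,1,0,0,0]'

```text
t: 9.95
ee_pos: [455.1, 149.7, 45.3]
orientation: [[0.602, -0.799, 0.0], [-0.799, -0.602, -0.0], [0.001, -0.0, -1.0]]
force: [-1.3, -1.4, 5.4]
width: 15.6
```

Rim contact: 5.4 N at z 45.3, as predicted. Releasing.

send_rows --moves '[0.5,0,0,0,0,0,0,1,0,0,0,0,0,0,1,0,0,0,0,0,0,1,0,0,0,0,0,0,1,0,0,0,0,0,0,1,0,0,0,0,0,0,1,0,0,0,0,0,0,1,0,0,0,0,0,0,1,0,0,-10,0,0,0,1,0,0,-30,0,0,0,1,0,0,-60,0,0,0,1,0,0,-95,0,0,0,1,0,0,-130,0,0,0,1,0,0,-150,0,0,0,1,0,0,-155,0,0,0,1,0,0,-155,0,0,0,1,0,0,-155,0,0,0]'

```text
t: 11.65
ee_pos: [453.9, 149.4, 198.6]
orientation: [[0.602, -0.799, -0.002], [-0.799, -0.602, -0.001], [-0.001, 0.002, -1.0]]
force: [0.9, -0.3, -0.5]
width: 85.4
```

```bash
python3 - <<'E'
from h import *
m=env.camera_model("wrist");b=env.capture("wrist");np.savez("w6.npz",P=P("wrist",m))
cv2.imwrite("pics/w6.png",b);cv2.imwrite("pics/s6.png",env.capture("side"))
print(env.sense()["ee_pos"],plan((525.6,-56.2,200),-0.928))
E
```

```text
[453.76240984 149.3379277  198.22656608] (array([207.37051675,  66.36059463,  -1.83423494]), array([0.00312991, 0.00128921, 0.0031259 ]))
```

View pics/w6.png

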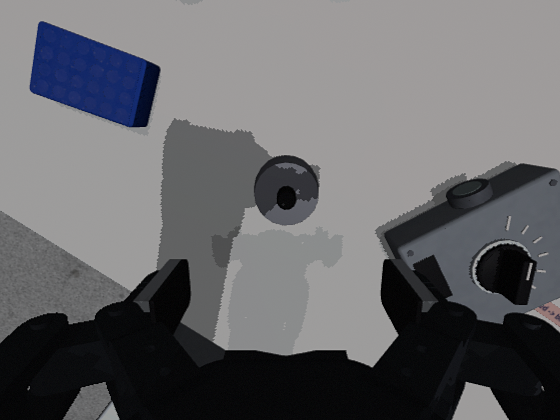

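View pics/s6.png

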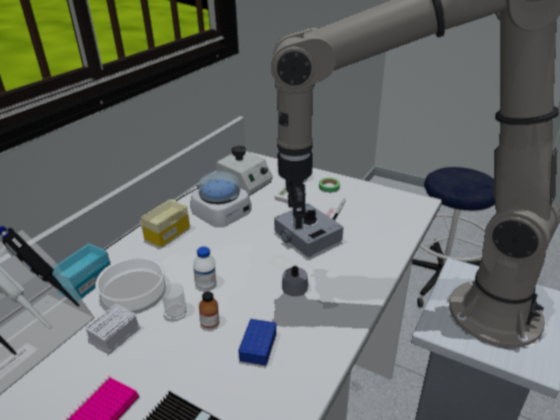

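The cover stands upright on the worktop: at (286,190) in the wrist view and (295,282) in the side view. Now to a view above the knob.

send_rows --moves '[1,10,3,-5,0,0,0,1,30,9,-10,0,0,0,1,60,19,-10,0,0,0,1,95,30,-10,0,0,0,1,130,42,-10,0,0,0,1,162,52,-10,0,0,0,1,188,60,-10,0,0,0,1,202,65,-10,0,0,0.003,1,207,66,-10,0,0,0.003,1,207,66,-10,0,0,0.003,1,207,66,-10,0,0,0.003,1,207,66,-10,0,0,0.003]'

```text
t: 12.95
ee_pos: [526.5, -53.2, 210.0]
orientation: [[0.602, -0.798, -0.0], [-0.798, -0.602, 0.001], [-0.001, -0.0, -1.0]]
force: [-0.3, -0.2, 0.2]
width: 85.1
```

```bash
python3 - <<'E'
from h import *
m=env.camera_model("wrist");b=env.capture("wrist");np.savez("w7.npz",P=P("wrist",m))
cv2.imwrite("pics/w7.png",b);cv2.imwrite("pics/s7.png",env.capture("side"))
cv2.imwrite("pics/c7.png",cv2.resize(b[110:290,190:390],None,fx=4,fy=4,interpolation=cv2.INTER_CUBIC)[:600])
print(env.sense()["ee_pos"])
E
```

```text
[526.56025491 -53.75694783 209.97576134]
```

View pics/c7.png

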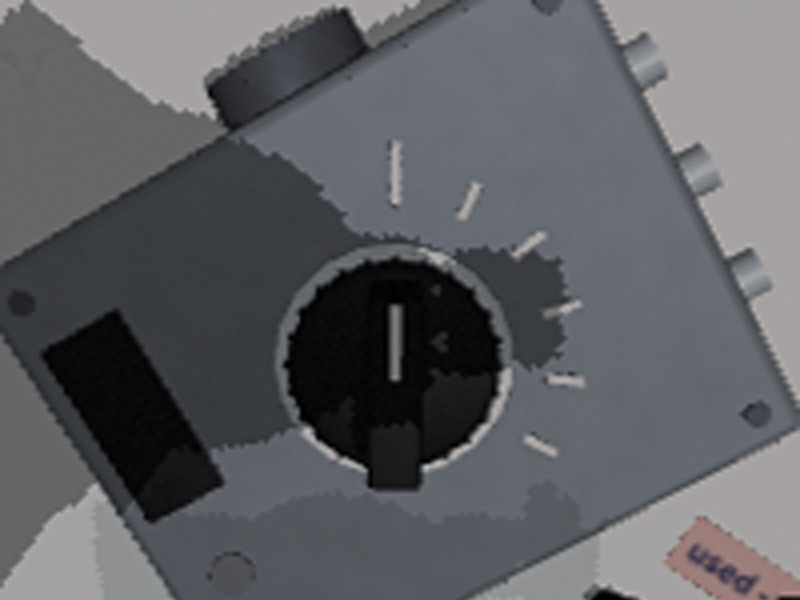

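The bare knob shows a bar that runs vertically in the image (crop x 368–422), with its white pointer line towards the parked mark. Checking the model projection against it.

```bash
python3 - <<'E'
from h import *
Wm=np.load("w7.npz")["P"];S=P("side")
c=np.array([525.6,-56.2]);a=0.643;u=np.array([np.cos(a),np.sin(a)]);v=np.array([-u[1],u[0]])
s=cv2.imread("pics/s7.png");si=cv2.resize(s[180:260,260:360],None,fx=6,fy=6,interpolation=cv2.INTER_CUBIC)
wi=cv2.imread("pics/c7.png")
for z in(65,91):
  for i,j in((1,1),(1,-1),(-1,-1),(-1,1)):
    X=np.r_[c+21*i*u+6*j*v,z];p=proj(Wm,X);p=((p-[190,110])*4+1.5);print(z,i,j,p.round())
    cv2.circle(wi,tuple(p.astype(int)),3,(0,0,255) if z>80 else (0,255,0),-1)
    q=(proj(S,X)-[260,180])*6+2.5;cv2.circle(si,tuple(q.astype(int)),2,(0,0,255) if z>80 else (0,255,0),-1)
cv2.imwrite("pics/c7b.png",wi);cv2.imwrite("pics/s7b.png",si)
print("line angle check", [onz(Wm,(190+(x-1.5)/4,110+(y-1.5)/4),91) for x,y in((396,305),(395,380))])
print(plan((525.6,-56.2,69),-0.928))
E
```

```text
65 1 1 [367. 278.]
65 1 -1 [420. 278.]
65 -1 -1 [418. 455.]
65 -1 1 [367. 454.]
91 1 1 [366. 299.]
91 1 -1 [423. 299.]
91 -1 -1 [421. 491.]
91 -1 1 [366. 491.]
line angle check [array([541.6039044 , -44.62301814]), array([528.66681978, -54.17357773])]
(array([  1.39428192,   2.27518084, 140.97494603]), array([-0.00027397,  0.00014256,  0.00251914]))
```

View pics/c7b.png

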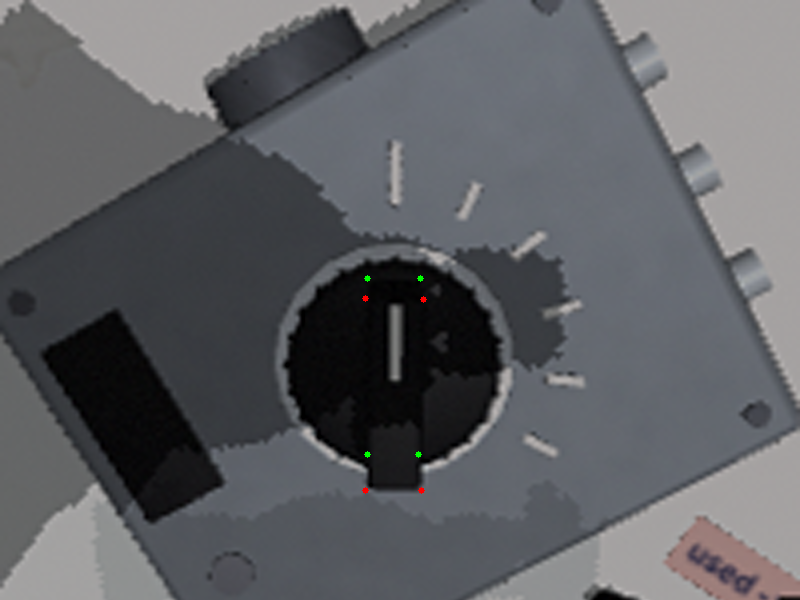

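View pics/s7b.png

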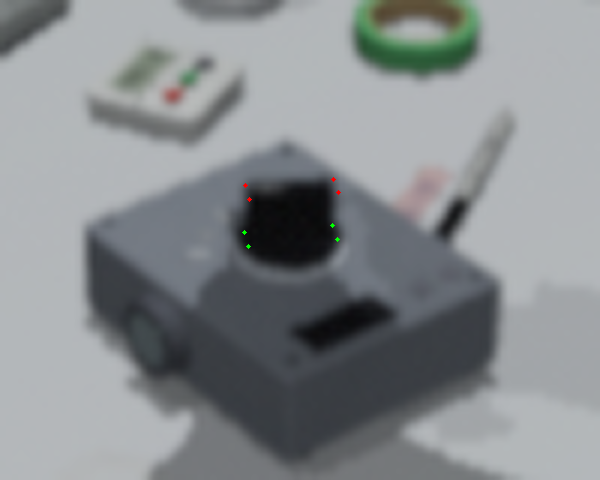

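The model fits both views. Descending over the bar.

send_rows --moves '[1,1,2,15,0,0,0.002,1,1,2,40,0,0,0.002,1,1,2,70,0,0,0.002,1,1,2,95,0,0,0.002,1,1,2,115,0,0,0.002,1,1,2,128,0,0,0.002,1,1,2,136,0,0,0.002,1,1,2,139,0,0,0.002,1,1,2,139,0,0,0.002,1,1,2,139,0,0,0.002,1,1,2,139,0,0,0.002]'

```text
t: 14.15
ee_pos: [526.5, -57.3, 71.7]
orientation: [[0.598, -0.802, 0.002], [-0.802, -0.598, -0.0], [0.001, -0.001, -1.0]]
force: [-0.3, -1.3, -0.1]
width: 85.1
```

```bash
python3 - <<'E'
from h import *
b=env.capture("wrist");cv2.imwrite("pics/w8.png",b)
print(env.sense()["ee_pos"],plan((525.6,-56.2,69),-0.928))
E
```

```text
[526.37922083 -57.27881044  71.57195073] (array([-1.33370624, -0.01745269,  2.57038337]), array([-0.00111749, -0.00119352, -0.00198617]))
```

View pics/w8.png

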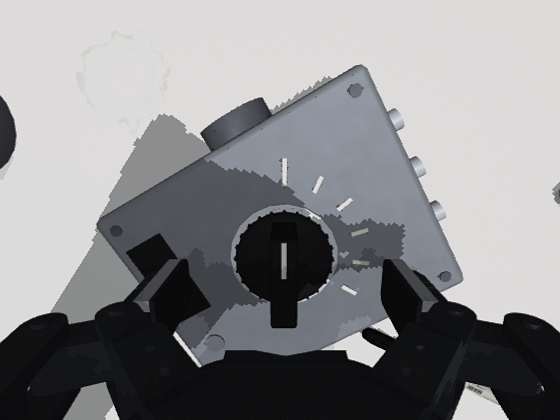

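The bar at (284,275) lies centred and parallel between the pads. Closing.

send_rows --moves '[1,-1,0,2,0,0,0,1,-1,0,2,0,0,0,0.1,-1,0,2,0,0,0,0,-1,0,2,0,0,0,0,-1,0,2,0,0,0,0,-1,0,2,0,0,0,0,-1,0,2,0,0,0,0,-1,0,2,0,0,0,0,-1,0,2,0,0,0,0,-1,0,2,0,0,0,0,-1,0,2,0,0,0,0,-1,0,2,0,0,0,0,-1,0,2,0,0,0]'

```text
t: 15.5
ee_pos: [525.5, -56.9, 69.0]
orientation: [[0.598, -0.802, 0.001], [-0.802, -0.598, -0.001], [0.001, -0.0, -1.0]]
force: [1.4, -2.6, 1.8]
width: 10.2
```

```bash
python3 - <<'E'
from h import *
m=env.camera_model("wrist");b=env.capture("wrist");cv2.imwrite("pics/w9.png",b)
s=env.sense();print(s["ee_pos"],s["joints"],s["ft_torque"],plan((525.6,-56.2,69),-0.928))
E
```

```text
[525.5725999  -56.93400011  69.05300128] [ 0.38724918  0.45215619 -0.40922392  1.77751987  0.21546515  0.95493106
 -1.04053345] [-0.45686797 -0.26325616 -0.00086356] (array([-0.57217711, -0.46062118,  0.05251247]), array([-0.00037275, -0.0011559 , -0.00223384]))
```

View pics/w9.png

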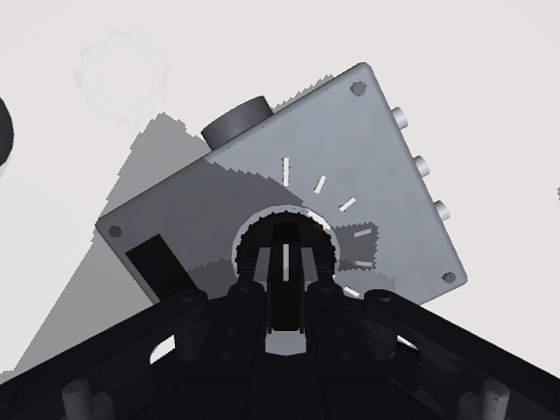

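The bar is gripped (width 10.2). Turning clockwise (+tool z), to 0.42 first.

send_rows --moves '[0,0,0,0,0,0,0.04,0,0,0,0,0,0,0.08,0,0,0,0,0,0,0.13,0,0,0,0,0,0,0.18,0,0,0,0,0,0,0.23,0,0,0,0,0,0,0.28,0,0,0,0,0,0,0.33,0,0,0,0,0,0,0.38,0,0,0,0,0,0,0.42,0,0,0,0,0,0,0.42,0,0,0,0,0,0,0.42,0,0,0,0,0,0,0.42]'

```text
t: 16.75
ee_pos: [525.6, -57.0, 69.0]
orientation: [[0.219, -0.976, 0.001], [-0.976, -0.219, -0.001], [0.001, -0.001, -1.0]]
force: [1.2, -3.3, 1.9]
width: 10.8
```

```bash
cat > st.py <<'E'
from h import *
import sys
b=env.capture("wrist");cv2.imwrite(sys.argv[1],b)
s=env.sense();R=s["orientation"];yaw=np.arctan2(R[1,0],R[0,0])
print(s["t"],s["ee_pos"],"j7",s["joints"][6],"knob est",(-0.928-yaw),"F",s["force"],s["ft_torque"],s["width"],"Rz",R[:,2])
print(plan((525.6,-56.2,69),-0.928-1.26))
E
python3 st.py pics/w10.png
```

```text
16.8 [525.6235855  -56.98343856  69.01511097] j7 -1.4165586999921769 knob est 0.42178098267790787 F [ 2.32068965 -3.64197499  2.19975031] [-0.77457414 -0.40854526 -0.02481834] 11.062504504022806 Rz [ 1.07541753e-03 -7.06934604e-04 -9.99999172e-01]
(array([-0.76956578, -0.14872097,  0.01453175]), array([-1.22918199e-03, -4.95855848e-04,  8.38219313e-01]))
```

View pics/w10.png

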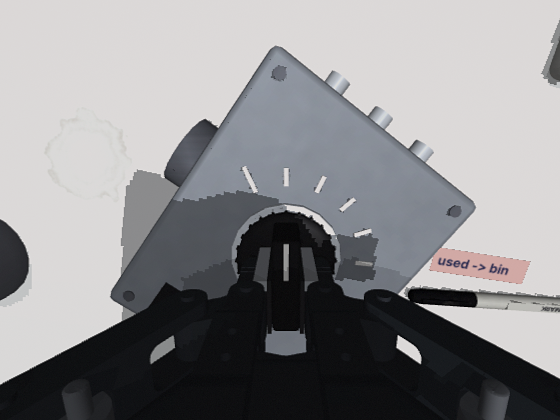

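The pointer at (286,260) lines up with the first stop's mark at (286,177), and no slip shows. Two more clicks.

send_rows --moves '[0,0,0,0,0,0,0.04,0,0,0,0,0,0,0.08,0,0,0,0,0,0,0.13,0,0,0,0,0,0,0.18,0,0,0,0,0,0,0.23,0,0,0,0,0,0,0.28,0,0,0,0,0,0,0.33,0,0,0,0,0,0,0.38,0,0,0,0,0,0,0.42,0,0,0,0,0,0,0.42,0,0,0,0,0,0,0.42]'

```text
t: 17.9
ee_pos: [525.6, -57.1, 69.0]
orientation: [[-0.197, -0.98, 0.001], [-0.98, 0.197, -0.001], [0.001, -0.001, -1.0]]
force: [2.4, -5.1, 2.0]
width: 10.8
```

```bash
python3 st.py pics/w11.png
```

```text
17.95 [525.69156263 -57.10071     69.03797936] j7 -1.7942044024596047 knob est 0.8414133295058904 F [ 1.32610623 -4.37382131  2.01329912] [-0.93934177 -0.52544442 -0.00850364] 10.647664857469874 Rz [ 1.24673262e-03 -8.45302092e-04 -9.99998866e-01]
(array([-0.86495782,  0.26753678,  0.03710379]), array([-1.49062418e-03, -2.83442908e-04,  4.18586996e-01]))
```

View pics/w11.png

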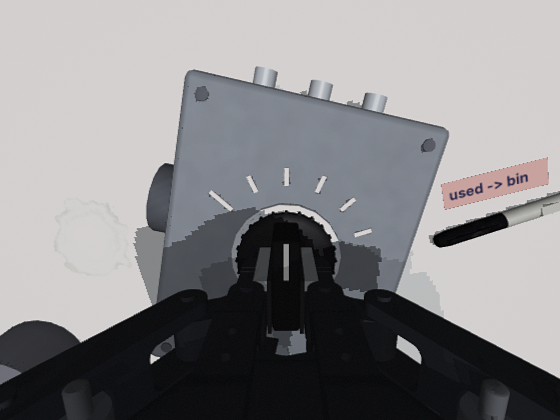

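At the second stop: the pointer lines up with the third mark at (286,177). The cover stays far from the hand. Last click.

send_rows --moves '[0,0,0,0,0,0,0.04,0,0,0,0,0,0,0.08,0,0,0,0,0,0,0.13,0,0,0,0,0,0,0.18,0,0,0,0,0,0,0.23,0,0,0,0,0,0,0.28,0,0,0,0,0,0,0.33,0,0,0,0,0,0,0.38,0,0,0,0,0,0,0.41,0,0,0,0,0,0,0.42,0,0,0,0,0,0,0.42,0,0,0,0,0,0,0.42,0,0,0,0,0,0,0.42]'

```text
t: 19.25
ee_pos: [525.6, -57.3, 69.0]
orientation: [[-0.58, -0.815, 0.001], [-0.815, 0.58, -0.001], [0.0, -0.002, -1.0]]
force: [2.8, -4.9, 1.8]
width: 10.5
```

```bash
python3 st.py pics/w12.png; python3 -c "
from h import *
cv2.imwrite('pics/s12.png',env.capture('side'));cv2.imwrite('pics/t12.png',env.capture('top'))"
```

```text
19.3 [525.6305746  -57.26280868  69.01063818] j7 -2.1734434865882486 knob est 1.2616053677206382 F [ 2.41403621 -4.56191565  2.99750723] [-0.99110148 -0.48653496 -0.00544927] 10.517405929793904 Rz [ 1.17940789e-03 -9.72488982e-04 -9.99998832e-01]
(array([-0.8479978 ,  0.64141908,  0.00956854]), array([-0.00152473, -0.00010925, -0.00160529]))
```

View pics/w12.png

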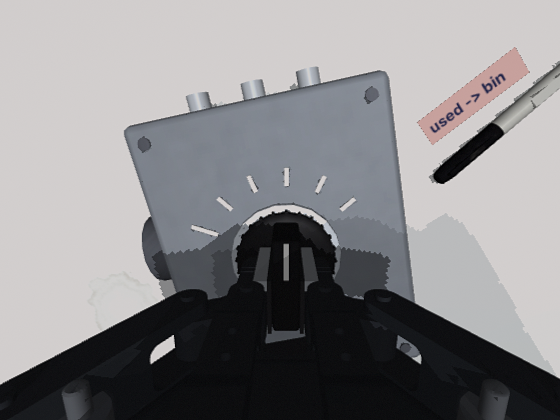

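View pics/s12.png

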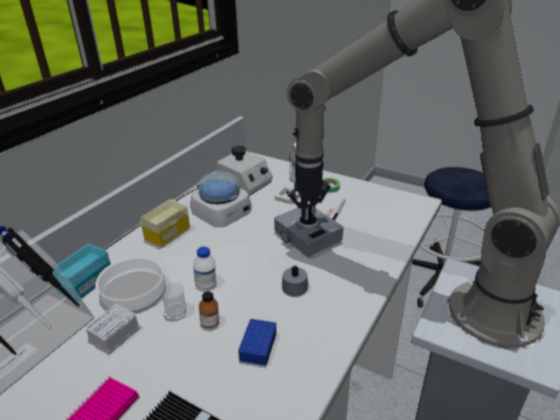

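View pics/t12.png

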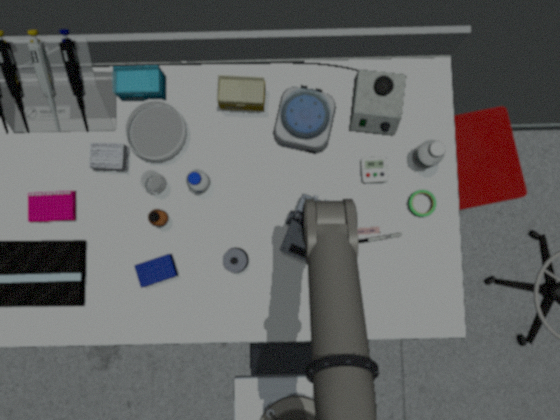

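The pointer lines up with the third stop's mark, the fourth one counting the parked mark, at (286,177). The cover stands upright at (295,282) in the side view and (236,260) in the top view, and the bystanders are where they started. Handing in.

```bash
python3 -c "
from plant import env
print(env.job_done()); s=env.sense(); print(s['t'],s['width'],s['orientation'][:,0])"
```

```text
the job is handed in; nothing more can be done
None
the job is handed in; nothing more can be done
```

I lifted the dust cover straight up and set it rim down on the open worktop at about (455, 150) mm. I let go only after the rim touched the surface (5.4 N), then turned the knob clockwise three clicks. I handed the job in at about 19.4 s with the fingers still gripping the knob; no verdict was reported.

- **Knob:** My last check put the angle at about 1.26 rad, estimated from the tool's rotation. The pointer lined up with the third stop's mark in the wrist picture, and it had done the same at the first stop and the second.
- **Grip:** The fingers were closed on the bar at a measured 10.5 mm. The bar is stated as 12 mm thick and the handle as 18 mm (measured 15.6 mm), so the width reading runs about 2 mm low. I did not measure the finger contact force on the knob directly.
- **Cover and bystanders:** In the side and top views the cover stands upright and clear of the hand. The bystanders look unmoved by eye, though the arm covers part of the marker from above.
- **Disagreement:** The handle's top measured 116 to 123 mm high depending on the pair of views, against 121 mm from the text.

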